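# Slide a flat plate under the gauge bridge and drop the go-pin

## Robot

A 6-joint arm with a two-finger parallel gripper is mounted at the origin on a cart in front of the work surface, level with it; the furniture and walls round the work are solid. World frame = base frame: x ahead of the robot, y to its left, z up, the work surface at z = 0. Lengths are in m, angles in rad, forces in N, time in s.
With the tool pointing down it reaches from about 0.4 to 0.825 m from the base axis. Payload 7 kg.
Tool frame: the origin (TCP) lies at the very end of the fingers, on their centre line; the grasp point (between the pads) lies 19 mm behind it; z points along the fingers, y is the line along which they close (so a half turn about z gives the same grasp; the last joint's range is limited). The gripper opens to 88 mm and grips with 3 to 60 N. Pads are 19 mm wide; open, the fingers measure 130 mm over their backs; the gripper's body (78 mm by 193 mm) begins 47 mm behind the grasp point.
Start: joints at [1.48, 0.359, 0.012, 0, -1.224, -0.288], TCP at [0.25, 0.627, 0.227] pointing down, gripper open.
Joint ranges: [-3.07, 3.07], [-1.43, 2.12], [-1.02, 1.25], [-3.03, 1.67], [-3.05, -0], [-3.03, 3.03]. Speed limits (rad/s): [2.39, 2.39, 3.01, 3.14, 3.14, 3.14].

## Interface

Orientations are given as [roll, pitch, yaw] about the fixed x, y, z axes, in that order (R = Rz(yaw) Ry(pitch) Rx(roll)).
In Python, from station import arm, grab_frame gives the robot as it stands.
- The arm moves only by the tool jog_arm, never from a script. Its argument "deltas" is a list that holds one entry, the list of rows, each a list of 4 numbers: the shift along the tool's x, y, z in units of 60 mm (1.0 is 60 mm), then the turn about the tool's z in units of 5 degrees (1.0 is 5 degrees). A call has 1 to 8 rows; each row is the pose to reach, as a shift and turn from the pose commanded when the call began, along the tool's axes at that moment; what a row does not reach only later rows make up. A row lasts 1/8 s, in which the tool goes at most 62.5 mm and 10.7 degrees, less where a joint would pass 70% of its speed; a pose out of reach is approached as far as the arm can. A call with a gripper value outside its range is refused whole. "grip" is the finger opening in mm, from 0 to 87.6, set as the call begins (left out, the last holds). The fingers move at their own pace and stop on an object; "squeeze" is the grip in N (left out, the last holds). Time passes only in rows, so rows that repeat a pose let the fingers close. It gives the time, the measured TCP pose, the force, the opening and the grip force at its end, in the units of the state.
- arm.get_state(): the state, without advancing time (a new reading comes with each control period).
- grab_frame(name): name is "side" or "top" or "wrist"; returns a dict with "img" (400x640x3 uint8, red, green, blue), "vfov" (degrees; the focal length in pixels is half the picture's height over the tangent of half this angle, whatever the lens; pixels are square), "cx", "cy" (the principal point, pixels), "dist_coeffs" ([k1, k2, p1, p2, k3] as OpenCV has them; the pictures are not rectified), "xyz" and "rotation" of the camera in the world. Camera axes: x right, y down, z forward; pixel columns grow to the right and rows downward; lengths in m; the calibration is good to about 2 mm. A picture is of the moment at which its call begins. There is no depth.
- arm.job_done(): hands the job in; it is judged then, once.
The state is a dict: "t": time; "q": joint angles; "qd": joint speeds; "joint_efforts": joint torques, N m; "eef_pos": TCP position; "ee_rot": TCP orientation; "force": force on the tool from outside, world axes, zero at the start; "moment": the same for the moment, N m; "width": finger opening in m; "gripper_force": force on a finger pad.
Only numpy, scipy, OpenCV 4.12 (cv2) and the standard library are available. Lean on these libraries where they do the work, as an engineer would, in place of code of your own. Each camera call takes 0.05 s, during which the arm holds its last target. There are 200 camera calls.

## Task

Check the flat plate in the receiver gauge on the surface plate: push it along the surface, dowel-hole end first, under the low bridge until it is fully home against the end stop, never lifting or tipping it. Then press the knob of the captive pin right down, so that the pin goes through the plate's hole, and leave it pinned. Do not disturb the tools lying around.

Things in the scene. Friction and masses are not known exactly. Their poses are not given: they have to be found in the camera images.
- surface_plate: The dark granite surface plate, 355 x 360 mm (world x by y), fixed on four legs over the desk. Its flat top is at world z = 0.160; all the work is done on it. Origin: on the desk below its middle, 160 mm under the top.
- gauge: The receiver gauge, 125 mm wide, fixed on the surface plate, mouth to the robot's right: two grey steel guide rails and an end stop, all 13 mm high, and a low aluminium bridge across them. Origin: on the surface plate's top, middle of the stop face that the work must touch. Axes: x the way in, from mouth to stop (roughly world +y), y across the channel, z up. Stop and rails end at x = +23 mm.
- gauge_mouth (a point): The middle of the mouth's opening, on the surface, at gauge x = -105 mm. The mouth flares: about 114 mm wide here, narrowing to the 93 mm wide channel at gauge x = -83 mm, which then runs straight to the stop.
- gauge_bridge (a point): The middle of the bridge's underside: gauge x = -50 mm, 13 mm above the surface. The bridge covers gauge x = -80 to -20 mm and the whole width; its top is 23 mm above the surface, 32 mm at the beam in its middle. A 23 mm wide bush with the pin stands on it at gauge x = -40 mm, y = 0.
- flat_plate: The loose work piece: a bare grey metal plate 120 x 90 x 10 mm, 0.2 to 0.4 kg, too wide to grip, lying flat before the gauge's mouth, dowel-hole end roughly towards it. Origin: centre of its underside; x along its length towards the end that goes in first, z up. The 14 mm dowel hole is on the centre line at x = +20 mm; two 8 mm holes are at x = -35 mm, y = +-28 mm.
- flat_plate_lead (a point): The middle of the plate's lead end (bottom edge), 60 mm from its origin; fully home it touches the stop. Headroom under the bridge is then 3 mm, side clearance 1.5 mm each side.
- flat_plate_tail (a point): The middle of the plate's tail end (bottom edge), 60 mm behind its origin. With the plate fully home it is 120 mm before the stop and stands about 37 mm out of the straight channel.
- go_pin (a joint): The captive pin in the bridge, in m: 0 raised (tip hidden in the bridge), 0.012 fully down (knob's collar on the bush, pin through the plate's hole). It slides straight down against about 3 N of friction and stays where it is left; no spring. It can go down only when the hole is below it: otherwise its 10 mm cone-tipped pin lands on the plate after about 4 mm.
- go_pin_top (a point): The middle of the top of the pin's black mushroom knob, 35 mm wide: 77 mm above the surface when raised, 65 mm when down; on the gauge's centre line, 40 mm before the stop.
- caliper_beam_end (a point): Bystander: the right-hand end of the beam of a caliper (225 x 70 x 15 mm) that lies along the near side of the surface plate, parallel to world y; its jaws and display are at the other end.
- pot: Bystander: a small round pot with a brown lid, 62 mm wide, 35 mm high, at the near left of the surface plate.
- dressing_stone: Bystander: a dark dressing stone, 24 x 60 x 18 mm, on the robot's side of the gauge.
- rubber_foot: Bystander: a black rubber part, 23 mm wide, 18 mm high, at the far left corner of the surface plate.

How it is judged:
By the outcome, as a careful person would: the job done as asked, in the order asked, and still so for the second after the job is handed in, with the robot touching nothing.
It also fails if it takes over 67 s, if anything falls off the work surface, if the arm or the gripper's body presses on something with over 40 N, if the wrist force passes 120 N, or if a joint passes its speed limit or range.

## Working session

There is one attempt and no reset: what is moved stays moved. The work goes in short steps, Python scripts to look and compute and a tool call to move; the robot and the scene stay as the last step left them, time stands still between calls to the robot, and variables do not carry over. Pictures are saved under pics/ and viewed, at most 10 in all, crops included, and the job is handed in when it is done.

Besides the shell and the picture viewer there is one more tool, called after "Request:" as name(argument=value, ...), one argument or row to a line, values as JSON. jog_arm: Moves the arm, as the interface text tells. Its arguments: {"type":"object","properties":{"deltas":{"type":"array"},"grip":{"type":"number"},"squeeze":{"type":"number"}},"required":["deltas"]}

```bash
mkdir -p pics; cat > h.py <<'E'
import numpy as np, cv2, json
from station import arm, grab_frame
def cam(f):
    fl=f["img"].shape[0]/2/np.tan(np.radians(f["vfov"])/2)
    return np.array([[fl,0,f["cx"]],[0,fl,f["cy"]],[0,0,1.]]),np.array(f["dist_coeffs"],float),np.array(f["xyz"],float),np.array(f["rotation"],float)
def ray(f,px,z):
    K,d,c,R=cam(f)
    if R.shape!=(3,3): raise ValueError(R.shape)
    u=cv2.undistortPoints(np.array(px,float).reshape(-1,1,2),K,d).reshape(-1,2)
    v=np.c_[u,np.ones(len(u))]@R.T
    return c+v*((z-c[2])/v[:,2])[:,None]
def proj(f,P):
    K,d,c,R=cam(f)
    return cv2.projectPoints((np.array(P,float).reshape(-1,3)-c)@R,np.zeros(3),np.zeros(3),K,d)[0].reshape(-1,2)
def shot(n,fn):
    f=grab_frame(n); cv2.imwrite("pics/"+fn,f["img"][:,:,::-1]); return f
E
python3 - <<'E'
from h import *
for n in("top","side"):
    f=shot(n,n+"0.png"); np.save(n+"0.npy",f,allow_pickle=True); print(n,f["xyz"],f["rotation"],f["vfov"])
s=arm.get_state();print(s["t"],s["eef_pos"],s["ee_rot"],s["force"],s["width"])
E
```

```text
top [ 0.3576454  -0.07857645  1.12593988] [-3.0214818   0.02908417 -1.58235551] 45.06409403874674
side [0.48092335 0.77305899 0.69949259] [-2.14509526  0.0175639   3.1235355 ] 45.4606654385654
0.1 [0.24948719 0.62674649 0.22572348] [ 3.14014673e+00 -1.09518115e-04 -3.78930313e-01] [-0.40960881 -0.51818231 -0.27542785] 0.08744470866391862
```

View pics/top0.png

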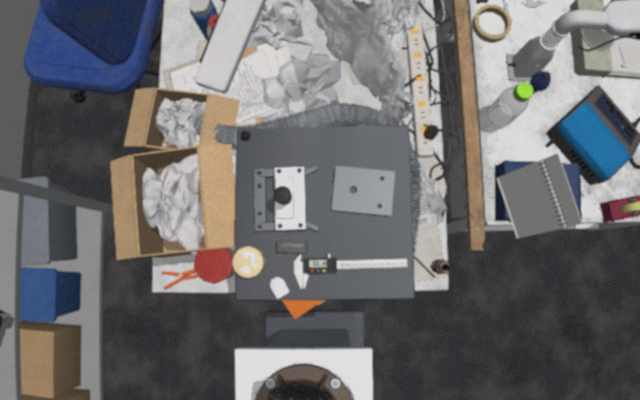

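View pics/side0.png

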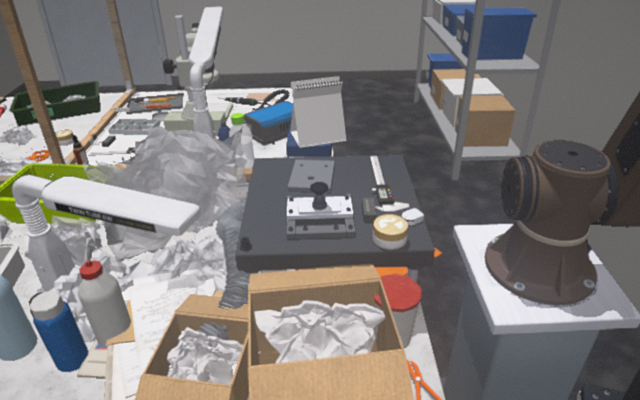

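The top view shows the gauge at about (280,198), with the knob at (282,196). The plate is at about (363,190) with its dowel hole at (353,189), and the caliper, stone and pot are on the near side. I'll enlarge this region to measure it.

```bash
sed -i 's/np.array(f\["rotation"\],float)$/Rotation.from_euler("xyz",f["rotation"]).as_matrix()/; 1a from scipy.spatial.transform import Rotation' h.py
python3 - <<'E'
from h import *
f=np.load("top0.npy",allow_pickle=True).item()
im=f["img"][120:305,230:415,::-1]
cv2.imwrite("pics/crop1.png",cv2.resize(im[30:150],None,fx=4.3,fy=4.3,interpolation=cv2.INTER_CUBIC))
print(ray(f,[[236,127],[411,127],[413,299],[236,299]],.16).round(4))
# plate: segment
g=cv2.cvtColor(f["img"],cv2.COLOR_RGB2GRAY); print(g[150:225:8,325:402:6])
E
```

```text
[[ 0.6315  0.1228  0.16  ]
 [ 0.6244 -0.2402  0.16  ]
 [ 0.275  -0.2328  0.16  ]
 [ 0.2784  0.1199  0.16  ]]
[[ 99 101  99 104 102 105 106 105 106 105 107 107 109]
 [ 99 101 101 104 102 108 109 108 108 107 106 106 110]
 [101 100 139 128 118 109 105 106 105 110 105 108 109]
 [104 100 153 153 150 152 155 152 160 161 158 162 108]
 [104  97 150 151 155 152 154 156 157 158 158 162 108]
 [103  94 150 151 138  84 153 155 156 162 159 159 105]
 [101  91 154 152 155 155 159 159 159 159 162 159 108]
 [ 97 106 152 154 156 154 154 157 156  92 161 153 107]
 [100 101 107 101 103  96  90  92 103 126 146 136 107]
 [ 99 101 105 104 103 104 108 105 106 110 105 108 109]]
```

View pics/crop1.png

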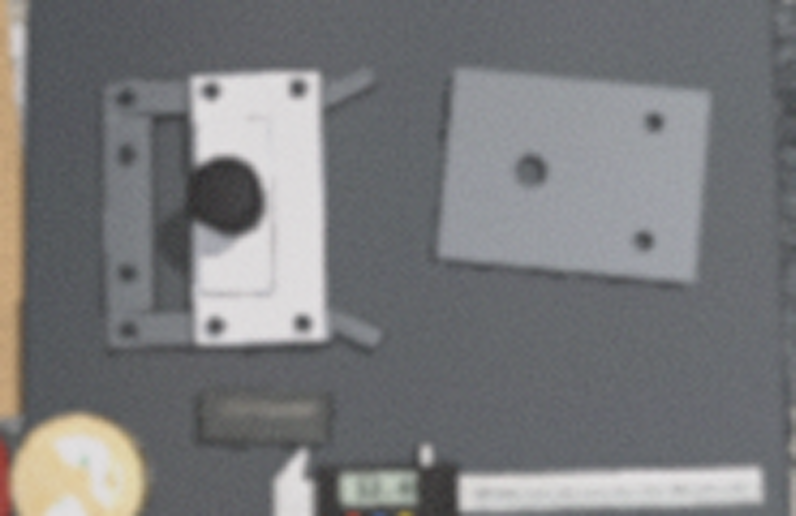

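The crop shows plate corners at (455,67), (711,91), (695,283) and (438,258), and bridge corners at (190,75), (321,70), (328,342) and (196,346). The stop's outer corners are at (105,84) and (109,349), and the stop face runs along u≈151.

```bash
cat >> h.py <<'E'
from scipy.optimize import least_squares
def fit(f,px,obj,x0):
    """rigid 2D fit (x,y,yaw) of object points obj (z above plate) to pixels"""
    obj=np.array(obj,float)
    def P(p):
        c,s=np.cos(p[2]),np.sin(p[2]); return np.c_[p[0]+c*obj[:,0]-s*obj[:,1],p[1]+s*obj[:,0]+c*obj[:,1],.16+obj[:,2]]
    r=least_squares(lambda p:(proj(f,P(p))-px).ravel(),x0,x_scale=[.01,.01,.1]); return r.x,r.fun.reshape(-1,2)
def rel(g,p):
    c,s=np.cos(g[2]),np.sin(g[2]); return np.array([[c,s],[-s,c]])@(np.array(p[:2])-g[:2])
E
python3 - <<'E'
from h import *
f=np.load("top0.npy",allow_pickle=True).item()
t=lambda a:(np.array(a,float)+.5)/4.3-.5+[230,150]
# plate
p,r=fit(f,t([[455,67],[711,91],[695,283],[438,258],[532,171],[654,122],[644,240]]),
 [[60,-45,10],[-60,-45,10],[-60,45,10],[60,45,10],[20,0,10],[-35,-28,10],[-35,28,10]]*np.array([1e-3]),[.5,-.13,1.57]); print("plate",p.round(4),r.round(1).tolist())
g,r=fit(f,t([[190,75],[321,70],[328,342],[196,346],[105,84],[109,349],[227,196]]),
 np.array([[-20,-62.5,23],[-80,-62.5,23],[-80,62.5,23],[-20,62.5,23],[23,-62.5,13],[23,62.5,13],[-40,0,77]])*1e-3,[.48,.1,1.57]); print("gauge",g.round(4),r.round(1).tolist())
print("center rel",rel(g,p)*1e3,np.degrees(p[2]-g[2]))
print("table",ray(f,t([[26,0],[785,500]]),.16).round(3), "stone",ray(f,t([[200,395],[328,440]]),.178).round(3),"caliper",ray(f,t([[765,465],[765,503]]),.165).round(3))
w=grab_frame("wrist"); print(w["xyz"],w["rotation"])
E
```

```text
plate [ 0.4929 -0.1377  1.4615] [[0.1, 0.2], [-0.1, 0.1], [0.1, -0.2], [-0.2, -0.0], [-0.0, -0.2], [0.1, 0.0], [0.1, 0.2]]
gauge [0.4767 0.058  1.5903] [[0.5, 0.4], [0.0, 0.4], [0.1, -0.1], [0.3, -0.1], [-0.2, 0.0], [-0.3, 0.2], [-0.4, -0.7]]
center rel [-196.00607141  -12.34201084] -7.378225977716939
table [[ 0.583  0.123  0.16 ]
 [ 0.341 -0.233  0.16 ]] stone [[ 0.392  0.036  0.178]
 [ 0.371 -0.022  0.178]] caliper [[ 0.357 -0.223  0.165]
 [ 0.339 -0.223  0.165]]
[0.32702646 0.59527368 0.3832384 ] [ 2.83057241 -0.00321037 -1.9501943 ]
```

```bash
cat >> h.py <<'E'
G=np.array([.4767,.058,1.5903])
def mv(*targets,cur=None):
    """print jog units from present pose to targets (x,y,z,yaw deg)"""
    s=arm.get_state(); p=np.array(s["eef_pos"]); R=Rotation.from_euler("xyz",s["ee_rot"]); y0=np.degrees(s["ee_rot"][2])
    print("t",round(s["t"],2),p.round(4),"rpy",np.degrees(s["ee_rot"]).round(2),"F",np.round(s["force"],1),"w",round(s["width"],4),"q",np.round(s["q"],2))
    for t in targets:
        d=R.inv().apply(np.array(t[:3])-p)/.06; print("->",d.round(3),round(-(t[3]-y0)/5,3))
def gp(x,y,z,yaw): # gauge mm -> world
    c,s=np.cos(G[2]),np.sin(G[2]); return [G[0]+(c*x-s*y)/1e3,G[1]+(s*x+c*y)/1e3,.16+z/1e3,yaw]
E
python3 - <<'E'
from h import *
print(gp(-185,-85,4,1.1))
mv([.25,.627,.36,-21.7],[.42,.1,.36,-10],gp(-185,-85,140,1.1))
E
```

```text
[np.float64(0.5652917845913183), np.float64(-0.125307107617041), 0.164, 1.1]
t 0.15 [0.2495 0.6268 0.2258] rpy [ 1.7992e+02 -1.0000e-02 -2.1710e+01] F [ 0.  -0.1 -0. ] w 0.0875 q [ 1.48  0.36  0.01 -0.   -1.22 -0.29]
-> [ 0.007 -0.003 -2.236] -0.001
-> [ 5.888  7.109 -2.226] -2.341
-> [ 9.527  9.701 -1.222] -4.561
```

Request:
jog_arm(
  deltas=[
    [[0,0,-1,0],[0,0,-2.2,0],[0.6,0.7,-2.2,-0.3],[1.2,1.4,-2.2,-0.6],[1.8,2.2,-2.2,-0.9],[2.4,2.9,-2.2,-1.2],[3.0,3.6,-2.2,-1.5],[3.6,4.3,-2.2,-1.8]],
  ],
)

```text
t: 1.15
eef_pos: [0.355, 0.3056, 0.3586]
ee_rot: [-3.141, 0.0, -0.22]
force: [0.6, 0.0, 0.1]
width: 0.0877
gripper_force: 0.0
```

```bash
python3 - <<'E'
from h import *
mv([.42,.1,.36,-10],gp(-185,-85,170,1.1),gp(-185,-85,60,1.1))
E
```

```text
t 1.15 [0.355  0.3056 0.3586] rpy [-179.99    0.    -12.63] F [0.6 0.  0.1] w 0.0877 q [ 1.13 -0.05 -0.19 -0.   -1.43  0.22]
-> [ 1.806  3.107 -0.025] -0.526
-> [4.99  6.242 0.475] -2.746
-> [4.99  6.243 2.308] -2.746
```

Request:
jog_arm(
  deltas=[
    [[0.5,0.8,0,-0.3],[1.0,1.6,0,-0.6],[1.6,2.4,0,-0.9],[2.3,3.1,0,-1.2],[3.0,3.8,0,-1.6],[3.7,4.6,0,-2.0],[4.4,5.5,0.2,-2.4],[5.0,6.24,0.5,-2.75]],
  ],
)

```text
t: 2.15
eef_pos: [0.5637, -0.121, 0.3302]
ee_rot: [-3.142, -0.001, 0.019]
force: [1.4, 1.3, 0.4]
width: 0.0878
gripper_force: 0.0
```

Request:
jog_arm(
  deltas=[
    [[0,0,0,0],[0,0,0,0]],
  ],
)

```text
t: 2.4
eef_pos: [0.5627, -0.1192, 0.3298]
ee_rot: [3.142, 0.001, 0.017]
force: [0.3, 0.8, 0.2]
width: 0.0875
gripper_force: 0.0
```

```bash
python3 - <<'E'
from h import *
f=shot("top","top1.png")
im=f["img"][120:305,230:415,::-1]
cv2.imwrite("pics/crop2.png",cv2.resize(im[20:160],None,fx=4.2,fy=4.2,interpolation=cv2.INTER_CUBIC))
mv(gp(-185,-85,4,1.1))
w=shot("wrist","wrist1.png")
E
```

```text
t 2.45 [ 0.5627 -0.1185  0.3304] rpy [-1.80e+02 -1.00e-02  1.04e+00] F [-0.4  0.  -0.4] w 0.0876 q [ 0.13  0.14 -0.04  0.   -1.38  1.46]
-> [0.04  0.114 2.773] -0.012
```

View pics/wrist1.png

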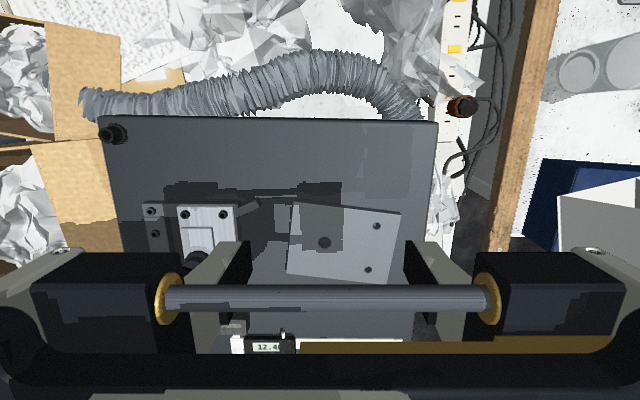

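The wrist view shows the plate between and ahead of the open fingers, with the far-side surface clear for the fingers to come down. I'll descend beyond the far side of the plate, with the finger line parallel to the gauge axis.

```bash
python3 - <<'E'
from h import *
mv(gp(-200,-92,4,1.1))
E
```

```text
t 2.5 [ 0.5628 -0.1181  0.3308] rpy [-1.7999e+02 -6.0000e-02  1.1000e+00] F [-0.9  0.4  0.2] w 0.0875 q [ 0.13  0.14 -0.04  0.   -1.38  1.46]
-> [0.154 0.372 2.781] -0.0
```

Request:
jog_arm(
  deltas=[
    [[0.15,0.37,0.3,0],[0.15,0.37,0.9,0],[0.15,0.37,1.5,0],[0.15,0.37,2.0,0],[0.15,0.37,2.4,0],[0.15,0.37,2.6,0],[0.15,0.37,2.6,0],[0.15,0.37,2.6,0]],
  ],
  grip=70,
)

```text
t: 3.5
eef_pos: [0.573, -0.1406, 0.1755]
ee_rot: [3.141, -0.002, 0.019]
force: [0.1, -0.1, 0.2]
width: 0.0703
gripper_force: 0.0
```

```bash
python3 - <<'E'
from h import *
mv(gp(-200,-92,4,1.1),gp(-200,-54.5,4,1.1))
f=shot("top","top2.png")
im=f["img"][120:305,230:415,::-1]
cv2.imwrite("pics/crop3.png",cv2.resize(im[20:160],None,fx=4.2,fy=4.2,interpolation=cv2.INTER_CUBIC))
f=shot("side","side2.png")
K=proj(f,[G[0],-.13,.16])[0];print(K)
im=f["img"][140:240,220:380,::-1]
cv2.imwrite("pics/crop4.png",cv2.resize(im,None,fx=5,fy=5,interpolation=cv2.INTER_CUBIC))
E
```

```text
t 3.5 [ 0.573  -0.1406  0.1755] rpy [ 1.7999e+02 -1.1000e-01  1.0900e+00] F [ 0.1 -0.1  0.2] w 0.0703 q [ 0.09  0.26 -0.25  0.   -1.06  1.5 ]
-> [-0.008 -0.007  0.192] -0.002
-> [-0.633 -0.007  0.191] -0.002
[319.35153032 178.15350882]
```

View pics/crop4.png

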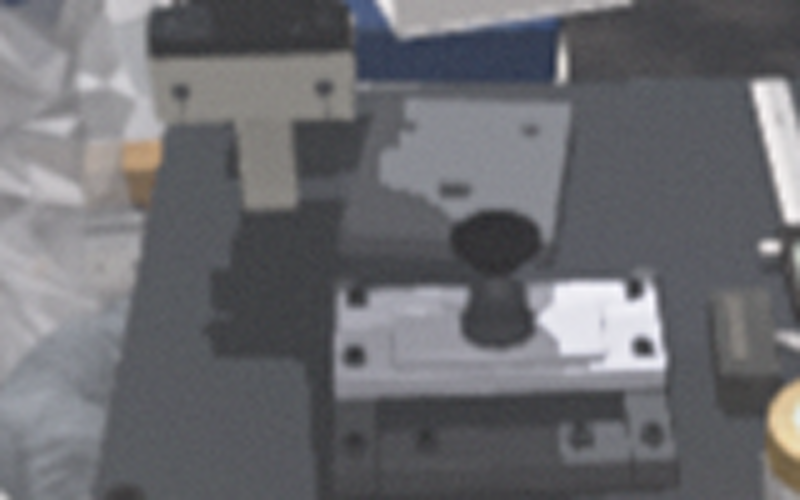

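The side crop shows a finger tip at (243–298, 205), clear of the plate's far edge at u≈345. The finger is about 22 mm wide. I'll lower it and push sideways.

Request:
jog_arm(
  deltas=[
    [[0,0,0.1,0],[0,0,0.18,0],[-0.08,0,0.18,0],[-0.16,0,0.18,0],[-0.23,0,0.18,0],[-0.29,0,0.18,0],[-0.35,0,0.18,0],[-0.4,0,0.18,0]],
  ],
)

```text
t: 4.6
eef_pos: [0.5486, -0.1412, 0.1636]
ee_rot: [-3.141, -0.001, 0.018]
force: [2.1, 1.5, -0.2]
width: 0.0703
gripper_force: 0.9
```

Request:
jog_arm(
  deltas=[
    [[-0.04,0,0,0],[-0.08,0,0,0],[-0.12,0,0,0],[-0.15,0,0,0],[-0.18,0,0,0],[-0.2,0,0,0],[-0.2,0,0,0]],
  ],
)

```text
t: 5.48
eef_pos: [0.5362, -0.1416, 0.1634]
ee_rot: [3.142, -0.0, 0.018]
force: [2.4, 0.4, 1.2]
width: 0.07
gripper_force: 1.1
```

```bash
python3 - <<'E'
from h import *
mv(gp(-200,-54.5,4,1.1))
f=shot("top","top3.png"); np.save("top3.npy",f,allow_pickle=True)
cv2.imwrite("pics/crop5.png",cv2.resize(f["img"][150:270,230:415,::-1],None,fx=4.3,fy=4.3,interpolation=cv2.INTER_CUBIC))
E
```

```text
t 5.47 [ 0.5362 -0.1416  0.1634] rpy [180.    -0.     1.05] F [2.4 0.4 1.2] w 0.07 q [ 0.09  0.21 -0.35  0.   -1.01  1.49]
-> [-0.018 -0.012 -0.009] -0.011
```

View pics/crop5.png

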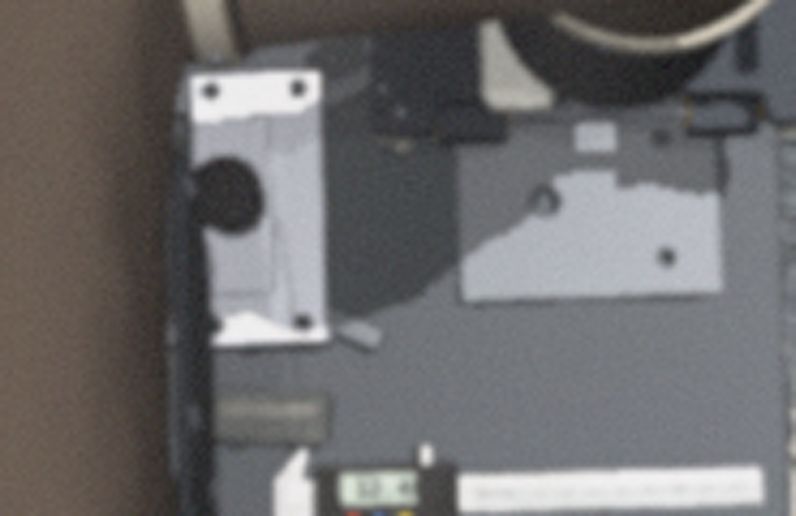

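The plate has turned parallel to the gauge. Its near corners are at (462,301) and (722,290), and its holes are at (545,200), (667,257) and (661,137).

```bash
python3 - <<'E'
from h import *
f=np.load("top3.npy",allow_pickle=True).item()
t=lambda a:(np.array(a,float)+.5)/4.3-.5+[230,150]
p,r=fit(f,t([[722,290],[462,301],[545,200],[661,137],[667,257]]),
 [[-60,45,10],[60,45,10],[20,0,10],[-35,-28,10],[-35,28,10]]*np.array([1e-3]),[.5,-.13,1.57]); print("plate",p.round(4),r.round(1).tolist())
print("rel",rel(G,p)*1e3,np.degrees(p[2]-G[2]))
# gauge re-fit w/o knob
g,r=fit(f,t([[190,75],[321,70],[328,342],[345,327]][:3]),np.array([[-20,-62.5,23],[-80,-62.5,23],[-80,62.5,23]])*1e-3,G); print(g,r.round(1).tolist())
E
```

```text
plate [ 0.4811 -0.1438  1.5927] [[0.0, 0.2], [0.2, -0.1], [0.1, 0.2], [-0.1, -0.0], [-0.1, -0.2]]
rel [-201.81484818   -0.44777029] 0.1366219584143932
[0.47713227 0.05842342 1.59070891] [[0.3, 0.2], [-0.2, 0.2], [-0.1, -0.3]]
```

Relative to the gauge, the plate now sits at y = −0.4 mm and 0.1°. I'll back off, lift, turn a quarter turn and go behind the tail.

Request:
jog_arm(
  deltas=[
    [[0.3,0,0,0],[0.4,0,-0.5,0],[0.4,0,-1.2,0],[0.4,0.3,-1.6,2],[0,0.8,-1.6,4],[-0.4,1.2,-1.6,6],[-0.9,1.55,-1.6,8],[-0.9,1.55,-1.6,10]],
  ],
  grip=50,
)

```text
t: 6.52
eef_pos: [0.4825, -0.237, 0.2592]
ee_rot: [3.14, 0.001, -0.862]
force: [0.4, -0.7, 0.5]
width: 0.0499
gripper_force: 0.0
```

```bash
python3 - <<'E'
from h import *
mv(gp(-292,0,60,-88.9))
E
```

```text
t 6.53 [ 0.4825 -0.237   0.2592] rpy [ 1.7993e+02  6.0000e-02 -4.9400e+01] F [ 0.4 -0.7  0.5] w 0.0499 q [-0.09  0.11 -0.24  0.   -1.22  0.8 ]
-> [-0.039 -0.032  0.654] 7.9
```

Request:
jog_arm(
  deltas=[
    [[0,0,0,2],[-0.04,-0.03,0,4],[-0.04,-0.03,0,6],[-0.04,-0.03,0.2,7.9],[-0.04,-0.03,0.6,7.9],[-0.04,-0.03,1.0,7.9],[-0.04,-0.03,1.3,7.9],[-0.04,-0.03,1.3,7.9]],
  ],
)

```text
t: 7.52
eef_pos: [0.4831, -0.2326, 0.1796]
ee_rot: [3.137, 0.001, -1.544]
force: [0.1, -0.1, 1.1]
width: 0.0501
gripper_force: 0.0
```

```bash
python3 - <<'E'
from h import *
mv(gp(-292,0,4,-88.9),gp(-271,0,4,-88.9),gp(-131,0,4,-88.9))
E
```

```text
t 7.53 [ 0.4831 -0.2326  0.1796] rpy [ 1.7974e+02  3.0000e-02 -8.8460e+01] F [ 0.1 -0.1  1.1] w 0.0501 q [-0.08  0.17 -0.36 -0.   -1.05  0.11]
-> [0.023 0.01  0.261] 0.088
-> [-0.327  0.008  0.261] 0.088
-> [-2.661 -0.009  0.262] 0.088
```

Request:
jog_arm(
  deltas=[
    [[0,0.01,0.1,0.09],[0,0.01,0.26,0.09],[-0.15,0.01,0.26,0.09],[-0.3,0.01,0.26,0.09],[-0.45,0.01,0.26,0.09],[-0.6,0.01,0.26,0.09],[-0.75,0.01,0.26,0.09],[-0.9,0.01,0.26,0.09]],
  ],
)

```text
t: 8.52
eef_pos: [0.4819, -0.1781, 0.166]
ee_rot: [-3.141, -0.0, -1.551]
force: [0.5, -2.8, 0.7]
width: 0.0499
gripper_force: 1.6
```

```bash
python3 - <<'E'
from h import *
mv(gp(-131,0,4,-88.9))
f=shot("top","top4.png"); np.save("top4.npy",f,allow_pickle=True)
cv2.imwrite("pics/crop6.png",cv2.resize(f["img"][150:270,230:415,::-1],None,fx=4.3,fy=4.3,interpolation=cv2.INTER_CUBIC))
E
```

```text
t 8.53 [ 0.4819 -0.1781  0.166 ] rpy [-1.7997e+02 -2.0000e-02 -8.8890e+01] F [ 0.5 -2.8  0.7] w 0.0499 q [ 0.03  0.14 -0.43  0.   -1.   -0.01]
-> [-1.753  0.01   0.033] 0.002
```

View pics/crop6.png

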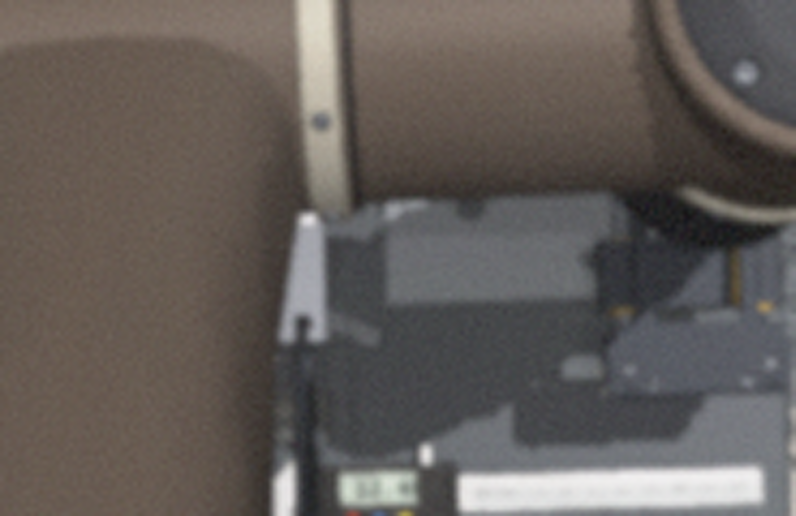

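The top view is mostly hidden by the arm. The plate's near lead corner is at (386,302), its edge parallel to the gauge and just at the mouth. The push continues.

Request:
jog_arm(
  deltas=[
    [[-0.1,0,0.02,0],[-0.2,0,0.03,0],[-0.3,0,0.03,0],[-0.4,0,0.03,0],[-0.5,0,0.03,0],[-0.6,0,0.03,0],[-0.7,0,0.03,0],[-0.8,0,0.03,0]],
  ],
)

```text
t: 9.57
eef_pos: [0.4821, -0.1316, 0.1657]
ee_rot: [-3.139, -0.002, -1.551]
force: [0.0, -7.5, 8.5]
width: 0.0504
gripper_force: 5.0
```

```bash
python3 - <<'E'
from h import *
mv(gp(-131,0,4,-88.9))
E
```

```text
t 9.57 [ 0.4821 -0.1316  0.1657] rpy [-1.7985e+02 -1.3000e-01 -8.8860e+01] F [ 0.  -7.5  8.5] w 0.0504 q [ 0.13  0.12 -0.46  0.   -0.99 -0.11]
-> [-0.978  0.027  0.025] 0.007
```

```bash
python3 - <<'E'
from h import *
f=shot("side","side5.png"); np.save("side5.npy",f,allow_pickle=True)
cv2.imwrite("pics/crop7.png",cv2.resize(f["img"][140:240,220:380,::-1],None,fx=5,fy=5,interpolation=cv2.INTER_CUBIC))
mv(gp(-131,0,4,-88.9))
E
```

```text
t 9.62 [ 0.482  -0.131   0.1656] rpy [-1.7984e+02 -1.0000e-01 -8.8870e+01] F [ 0.2 -5.9  7.8] w 0.0497 q [ 0.13  0.12 -0.46  0.   -0.99 -0.11]
-> [-0.968  0.027  0.024] 0.007
```

View pics/crop7.png

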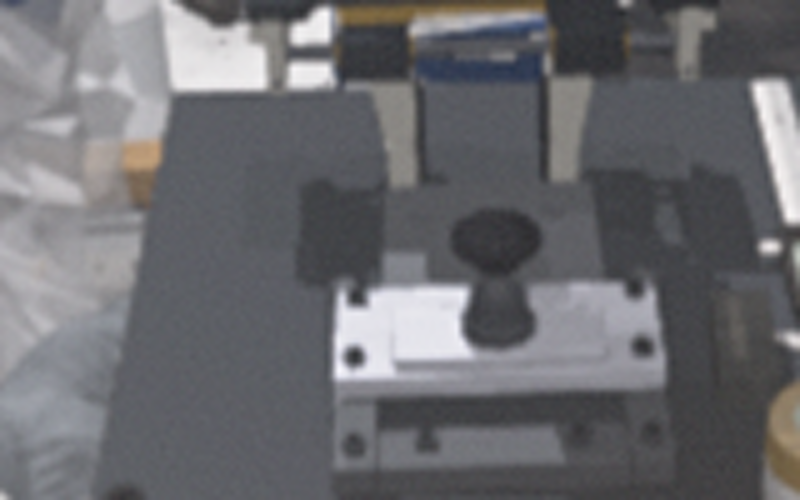

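The side crop shows the plate flat, its tail edge at v≈185 between the fingers and its lead end under the bridge. The upward force suggests the tips are rubbing on the surface, so I'll back off slightly, raise 2 mm and continue.

Request:
jog_arm(
  deltas=[
    [[0.08,0,0,0],[0.08,0,-0.04,0],[0.0,0.02,-0.04,0],[-0.08,0.02,-0.04,0],[-0.16,0.02,-0.04,0],[-0.24,0.02,-0.04,0],[-0.32,0.02,-0.04,0],[-0.4,0.02,-0.04,0]],
  ],
)

```text
t: 10.62
eef_pos: [0.4791, -0.1062, 0.1663]
ee_rot: [3.141, 0.0, -1.552]
force: [0.3, -1.8, -1.3]
width: 0.0499
gripper_force: 0.8
```

```bash
python3 - <<'E'
from h import *
mv(gp(-131,0,4,-88.9))
E
```

```text
t 10.62 [ 0.4791 -0.1062  0.1663] rpy [179.99   0.   -88.9 ] F [ 0.3 -1.8 -1.3] w 0.0499 q [ 0.18  0.11 -0.47 -0.   -0.99 -0.16]
-> [-0.554 -0.014  0.038] 0.0
```

Request:
jog_arm(
  deltas=[
    [[-0.08,-0.01,0,0],[-0.16,-0.01,0,0],[-0.24,-0.01,0,0],[-0.31,-0.01,0,0],[-0.37,-0.01,0,0],[-0.43,-0.01,0,0],[-0.46,-0.01,0,0],[-0.48,-0.01,0,0]],
  ],
)

```text
t: 11.62
eef_pos: [0.4792, -0.0777, 0.1664]
ee_rot: [-3.142, -0.0, -1.552]
force: [-1.2, -2.3, -0.8]
width: 0.0502
gripper_force: 0.8
```

Request:
jog_arm(
  deltas=[
    [[-0.03,0,0,0],[-0.06,0,0,0],[-0.08,0,0,0],[-0.1,0,0,0],[-0.1,0,0,0]],
  ],
)

```text
t: 12.25
eef_pos: [0.4791, -0.0717, 0.1664]
ee_rot: [-3.142, 0.0, -1.552]
force: [0.3, -1.4, -1.8]
width: 0.0503
gripper_force: 0.5
```

Request:
jog_arm(
  deltas=[
    [[-0.02,0,0,0],[-0.04,0,0,0],[-0.05,0,0,0],[-0.05,0,0,0]],
  ],
)

```text
t: 12.75
eef_pos: [0.4786, -0.0697, 0.1664]
ee_rot: [3.141, -0.002, -1.552]
force: [-0.5, -7.0, -0.4]
width: 0.0499
gripper_force: 3.4
```

Request:
jog_arm(
  deltas=[
    [[-0.02,0,0,0],[-0.04,0,0,0],[-0.04,0,0,0],[-0.04,0,0,0]],
  ],
)

```text
t: 13.25
eef_pos: [0.4785, -0.0692, 0.1666]
ee_rot: [3.14, -0.005, -1.552]
force: [1.4, -18.6, -1.0]
width: 0.0499
gripper_force: 8.7
```

The plate is home against the stop: force rose to 18.6 N with no further motion. I'll back off, lift clear and look before pressing the pin.

Request:
jog_arm(
  deltas=[
    [[0.2,0,0,0],[0.4,0,-0.2,0],[0.4,0,-1.0,0],[0.4,0,-2.0,0],[0.4,0,-3.0,0],[1.0,0,-3.0,0],[1.8,0,-3.0,0],[2.0,0,-3.0,0]],
  ],
  grip=0,
)

```text
t: 14.25
eef_pos: [0.4812, -0.1884, 0.3472]
ee_rot: [-3.141, 0.0, -1.554]
force: [-0.3, 0.1, 0.4]
width: 0.0006
gripper_force: 0.0
```

```bash
python3 - <<'E'
from h import *
mv(gp(-40,0,100,-88.9))
f=shot("side","side6.png"); np.save("side6.npy",f,allow_pickle=True)
cv2.imwrite("pics/crop8.png",cv2.resize(f["img"][150:250,255:375,::-1],None,fx=6,fy=6,interpolation=cv2.INTER_CUBIC))
k=lambda P:((proj(f,P)-[255,150])+.5)*6-.5
print("tail pred",k([gp(-120,y,10,0)[:3] for y in(-45,45)]),"stop face",k([gp(0,y,13,0)[:3] for y in(-40,40)]),"lead top",k([gp(0,y,10,0)[:3] for y in(-40,40)]),"knob",k(gp(-40,0,77,0)[:3]), "bridge",k([gp(-20,-62.5,23,0)[:3],gp(-20,62.5,23,0)[:3]]))
E
```

```text
t 14.25 [ 0.4812 -0.1884  0.3472] rpy [-1.7994e+02  1.0000e-02 -8.9010e+01] F [-0.3  0.1  0.4] w 0.0006 q [ 0.01  0.04 -0.13 -0.   -1.41  0.01]
-> [-3.440e+00  3.000e-03  1.454e+00] -0.022
tail pred [[254.05338908 252.34626957]
 [514.55545006 243.23690433]] stop face [[268.28558705 451.62398295]
 [526.49520292 442.20314941]] lead top [[268.69252835 459.42115934]
 [526.42233898 450.00260978]] knob [[389.02330502 203.16144867]] bridge [[195.06638754 390.52331096]
 [593.4089539  376.1833151 ]]
```

View pics/crop8.png

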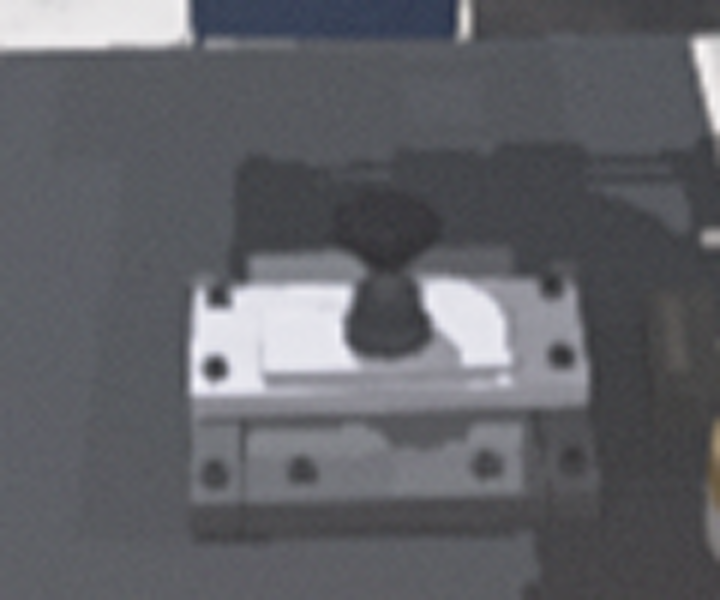

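The tail edge shows at v≈248 between u 247 and 515, which matches the fully-home prediction of (254,252) to (515,243). The knob is where expected. Next I'll go over the knob.

Request:
jog_arm(
  deltas=[
    [[-0.8,0,0,0],[-1.7,0,0,0],[-2.6,0,0,0],[-3.2,0,0.1,0],[-3.44,0,0.6,0],[-3.44,0,1.1,0],[-3.44,0,1.4,0],[-3.44,0,1.4,0]],
  ],
)

```text
t: 15.3
eef_pos: [0.4766, 0.0203, 0.2618]
ee_rot: [3.14, -0.0, -1.551]
force: [0.1, -0.1, 0.6]
width: 0.0009
gripper_force: 0.0
```

```bash
python3 - <<'E'
from h import *
mv(gp(-40,0,77,-88.9),gp(-40,0,65,-88.9))
E
```

```text
t 15.3 [0.4766 0.0203 0.2618] rpy [ 1.799e+02 -2.000e-02 -8.887e+01] F [ 0.1 -0.1  0.6] w 0.0009 q [ 0.46  0.   -0.35 -0.   -1.22 -0.44]
-> [ 0.039 -0.015  0.413] 0.007
-> [ 0.039 -0.016  0.613] 0.007
```

Request:
jog_arm(
  deltas=[
    [[0.04,-0.01,0.1,0],[0.04,-0.01,0.25,0],[0.04,-0.01,0.36,0],[0.04,-0.01,0.41,0],[0.04,-0.01,0.45,0],[0.04,-0.01,0.48,0],[0.04,-0.01,0.51,0],[0.04,-0.01,0.53,0]],
  ],
)

```text
t: 16.3
eef_pos: [0.478, 0.0175, 0.2306]
ee_rot: [-3.141, -0.0, -1.552]
force: [-2.1, 0.3, 2.7]
width: 0.0003
gripper_force: 1.3
```

Request:
jog_arm(
  deltas=[
    [[0,0,0.03,0],[0,0,0.06,0],[0,0,0.09,0],[0,0,0.1,0],[0,0,0.1,0]],
  ],
)

```text
t: 16.92
eef_pos: [0.478, 0.0175, 0.2249]
ee_rot: [-3.141, -0.0, -1.552]
force: [-2.0, -0.0, 4.9]
width: 0.0005
gripper_force: 2.8
```

Request:
jog_arm(
  deltas=[
    [[0,0,0.02,0],[0,0,0.04,0],[0,0,0.05,0],[0,0,0.05,0]],
  ],
)

```text
t: 17.42
eef_pos: [0.4782, 0.0174, 0.2244]
ee_rot: [-3.139, -0.0, -1.551]
force: [-11.1, 0.1, 25.3]
width: 0.0001
gripper_force: 12.4
```

The pin bottomed at z = 0.2244, the expected "down" height, with 25 N. I'll lift off and check.

Request:
jog_arm(
  deltas=[
    [[0,0,-0.1,0],[0,0,-0.4,0],[0,0,-1.0,0],[0,0,-1.8,0],[0.9,0,-2.0,0],[1.8,0,-2.0,0],[2.7,0,-2.0,0],[2.9,0,-2.0,0]],
  ],
)

```text
t: 18.42
eef_pos: [0.4812, -0.1587, 0.3409]
ee_rot: [3.141, 0.0, -1.555]
force: [0.1, 0.8, -0.6]
width: 0.0002
gripper_force: 0.0
```

```bash
python3 - <<'E'
from h import *
mv()
f=shot("side","side7.png")
cv2.imwrite("pics/crop9.png",cv2.resize(f["img"][150:250,255:415,::-1],None,fx=5,fy=5,interpolation=cv2.INTER_CUBIC))
E
```

```text
t 18.43 [ 0.4812 -0.1587  0.3409] rpy [179.96   0.   -89.08] F [ 0.1  0.8 -0.6] w 0.0002 q [ 0.07  0.02 -0.15 -0.   -1.4  -0.05]
```

View pics/crop9.png

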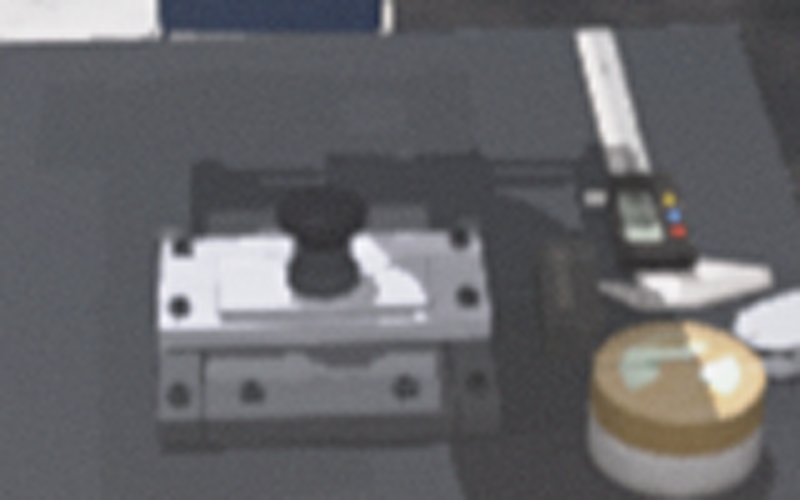

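The knob's collar sits on the bush at (322,245), lower than before. The plate's tail is still visible at v≈207, and the caliper, pot and stone are undisturbed.

```bash
python3 -c "
from station import arm
print(arm.job_done())"
```

```text
the job is handed in; nothing more can be done
None
```

The plate is fully home against the stop, the pin is pressed right down through its hole, the tools were not disturbed, and the job was handed in at about 18.5 s.

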